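# Snap the packed food box shut

## Robot

A 6-joint arm with a two-finger parallel gripper is mounted at the origin on a cart in front of the work surface, level with it; the furniture and walls round the work are solid. World frame = base frame: x ahead of the robot, y to its left, z up, the work surface at z = 0. Lengths are in m, angles in rad, forces in N, time in s.
With the tool pointing down it reaches from about 0.425 to 0.95 m from the base axis. Payload 3.5 kg.
Tool frame: the origin (TCP) lies at the very end of the fingers, on their centre line; the grasp point (between the pads) lies 19 mm behind it; z points along the fingers, y is the line along which they close (so a half turn about z gives the same grasp; the last joint's range is limited). The gripper opens to 85 mm and grips with 20 to 120 N. Pads are 22 mm wide; open, the fingers measure 114 mm over their backs; the gripper's body (76 mm by 85 mm) begins 54 mm behind the grasp point. The pads swing forward as they close: fully open they stand 13 mm farther back than shut.
Start: joints at [1.196, 0.286, 1.577, -0, 1.279, -0.15], TCP at [0.15, 0.658, 0.231] pointing down, gripper open.
Joint ranges: [-2.77, 2.77], [-0.9, 2.22], [0.21, 2.48], [-1.53, 4.67], [0.24, 2.81], [-2.84, 2.84]. Speed limits (rad/s): [2.79, 2.79, 3.14, 3.14, 3.14, 3.14].

## Interface

Orientations are given as a unit quaternion [x, y, z, w].
In Python, from plant import ctrl, eyes, get_state gives the robot as it stands (ctrl), with the cameras (eyes) and the readings as plain functions.
- The arm moves only by the tool hand_motion, called as name(argument=value, ...), one argument or row to a line, values as JSON. Schema: {"type":"object","properties":{"increments":{"type":"array","items":{"type":"number"},"minItems":7,"maxItems":70},"grip_force":{"type":"number"},"only":{"type":"string"},"quiet":{"type":"boolean"},"lines":{"type":"string"}},"required":["increments"],"additionalProperties":false}. increments is one flat list of numbers that holds 1 to 10 rows one after another, with no inner brackets; each row has 7 numbers: dx, dy, dz in parts of the range, where 1.0 means 1 m, then a rotation vector rx, ry, rz in a scale on which 1.0 is 60 degrees, then the opening from 0.0 (shut) to 1.0 (fully open); each row is the pose to reach, as a shift and turn from the pose commanded when the call began, along the tool's axes at that moment; what a row does not reach only later rows make up. A row lasts 1/8 s, in which the tool goes at most 0.0625 m and 0.188 rad, less where a joint would pass 70% of its speed; a pose out of reach is approached as far as the arm can. The fingers move at their own pace and stop on an object; grip_force is the grip in N (left out, the last holds). Time passes only in rows, so rows that do not move let the fingers close. The tool returns the time, the measured TCP pose, the force, the opening and the grip force at its end. only (a regular expression) keeps the lines of the reply that match it, lines (a string "A,B") keeps lines A to B, and quiet returns only ok. A shift or turn number past 1, either way, is cut back to 1. Input that does not fit is refused with a message, and nothing moves.
- get_state(): the state, without advancing time (a new reading comes with each control period).
- eyes.read_camera(name): name is "side" or "top" or "wrist"; returns a dict with "pixels" (384x512x3 uint8, red, green, blue), "camera_matrix" (3x3 intrinsics, pixels), "xyz" and "orientation" of the camera in the world. Camera axes: x right, y down, z forward; pixel columns grow to the right and rows downward; lengths in m; the calibration is good to about 2 mm. A picture is of the moment at which its call begins. There is no depth.
- ctrl.sign_off(): hands the job in; it is judged then, once.
The state is a dict: "time": time; "qpos": joint angles; "dq": joint speeds; "joint_efforts": joint torques, N m; "eef_pos": TCP position; "tcp_rot": TCP orientation; "contact_force": force on the tool from outside, world axes, zero at the start; "wrist_torque": the same for the moment, N m; "opening": opening from 0.0 (shut) to 1.0 (fully open); "finger_force": force on a finger pad.
Only numpy, scipy, OpenCV 4.12 (cv2) and the standard library are available. Lean on these libraries where they do the work, as an engineer would, in place of code of your own. Each camera call takes 0.05 s, during which the arm holds its last target. There are 200 camera calls.

## Task

The clear food box standing on the raised steel tray is packed for the freezer but its hinged lid is still up. Swing that lid down and press its free edge, opposite the hinge, down past the spring catch until it clicks and the lid stays fully shut. Leave the other food box open, with its lid as it is.

Things in the scene. Friction and masses are not known exactly. Their poses are not given: they have to be found in the camera images.
- packed: Box to shut, on a shallow steel tray (170x265x12 mm) that a low wire stand holds 15 to 50 mm up: clear food box 124x166x70 mm, green hinged lid; fixed, cannot slide. Origin: centre of underside; x from the front (catch) to the hinge, y along the hinge. Hinge line at x=59, z=66 mm. Shut, the lid is a flat slab x -54..62, y -83..83 mm, top at z=70, with a 30 mm wide tab in front to x=-64.
- packed_lid (a joint): Lid angle of that box, rad: 0 shut, growing as it opens upward; starts at 0.3 to 0.9. The stiff hinge stays where it is left. At about 0.08 the tab meets the catch; a push of about 7 to 11 N near the rim takes it past (click at about 0.03) and it stays at 0 to 0.01, on a hard stop. Short of that it stays at 0.03 to 0.08, not shut.
- packed_edge (a point): Middle of the front rim (free edge, away from the hinge), on the top face of that lid; moves with it. Press the lid from above 10 to 35 mm inside this rim. Just in front of the rim a white spring clip on the box (32 mm wide, 6 to 20 mm beyond the rim, up to z=77 mm of the box) hooks over the tab by itself as it passes; do not press on the clip.
- spare_edge (a point): The same point on the lid of the other, equal food box, which stands directly on the freezer top without tray or stand; its lid is open too and must stay as it is.

How it is judged:
At the end, for the whole second after the job is handed in: The lid of the box on the tray is past its catch and stays within 0.03 rad (about 3 mm at the rim) of fully shut, at rest; the rim of the other box's lid is within 30 mm of where it was (value of joint packed_lid below 0.03 rad and velocity of joint packed_lid below 0.1 rad/s and distance of spare_edge from where it was at the start of the episode below 0.03 m); the robot touches nothing.
It fails at once if the other box's lid is moved by more than 30 mm at its rim (distance of spare_edge from where it was at the start of the episode above 0.03 m).
It also fails if it takes over 29 s, if anything falls off the work surface, if the arm or the gripper's body presses on something with over 40 N, if the wrist force passes 120 N, or if a joint passes its speed limit or range.

## Working session

There is one attempt and no reset: what is moved stays moved. The work goes in short steps, Python scripts to look and compute and a tool call to move; the robot and the scene stay as the last step left them, time stands still between calls to the robot, and variables do not carry over. Pictures are saved under pics/ and viewed, at most 10 in all, crops included, and the job is handed in when it is done.

```bash
mkdir -p pics; ls
```

Run:
```python
from plant import ctrl, eyes, get_state
import cv2,json
cal={}
for n in("side","top"):
    c=eyes.read_camera(n); cv2.imwrite(f"pics/{n}0.png",c["pixels"][:,:,::-1])
    cal[n]={k:[list(map(float,r)) for r in c[k]] if k=="camera_matrix" else list(map(float,c[k])) for k in("camera_matrix","xyz","orientation")}
    print(n,cal[n])
json.dump(cal,open("cal.json","w"))
s=get_state();print(s["time"],s["eef_pos"],s["tcp_rot"],s["contact_force"])
```

```text
pics
plant.py
side {'camera_matrix': [[368.4000094794428, 0.0, 252.00067193767498], [0.0, 368.4000094794428, 194.32264046630928], [0.0, 0.0, 1.0]], 'xyz': [0.5449380135688284, -0.7945375984014367, 0.7633404018413713], 'orientation': [0.9036068678402869, 0.0019744636490027574, 0.00601225471621519, -0.428315984616956]}
top {'camera_matrix': [[346.4355987189216, 0.0, 258.76343409610814], [0.0, 346.4355987189216, 194.58710218393702], [0.0, 0.0, 1.0]], 'xyz': [0.46504481572636397, -0.03894252822298026, 1.0131282280229448], 'orientation': [-0.7046477646096835, 0.7085028504799379, -0.013829981401875474, 0.036110529029668145]}
0.1 [0.15020723 0.65745055 0.23005247] [ 1.12166893e-01  9.93688785e-01 -1.04749407e-03 -3.00175082e-04] [ 0.83795837 -0.63718577 -0.10813989]
```

View pics/side0.png

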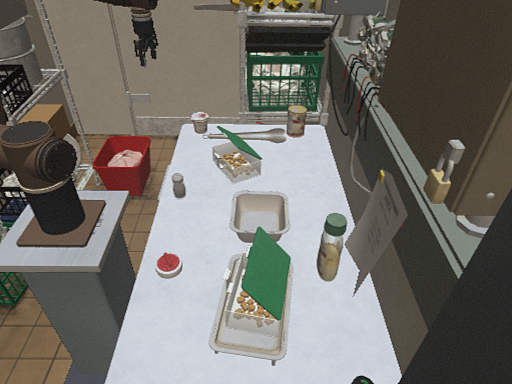

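View pics/top0.png

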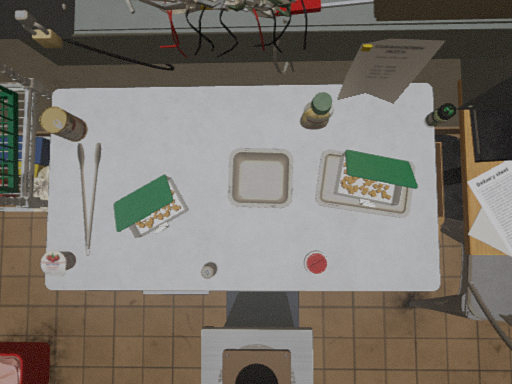

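The side view shows the tray box near (255,290), with its hinge on the far side from the robot. In the top view it is near (367,180), with the clip at about (365,203). The spare box is at (150,207) in the top view, well away. I'll enlarge the tray box next.

Run:
```python
import cv2
a=cv2.imread("pics/side0.png")[220:365,200:305];b=cv2.imread("pics/top0.png")[140:225,310:425]
cv2.imwrite("pics/s1.png",cv2.resize(a,None,fx=4,fy=4,interpolation=cv2.INTER_CUBIC))
cv2.imwrite("pics/t1.png",cv2.resize(b,None,fx=6,fy=6,interpolation=cv2.INTER_CUBIC))
```

```text
(no output)
```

View pics/s1.png

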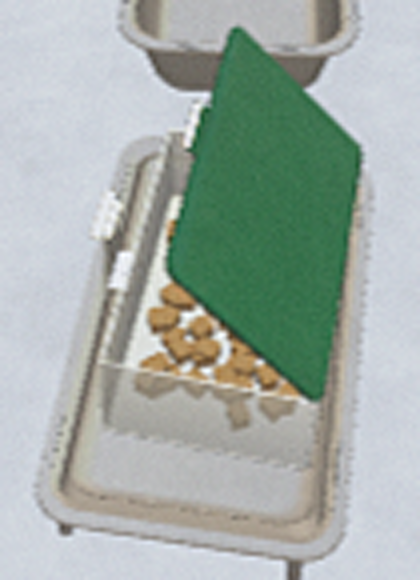

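View pics/t1.png

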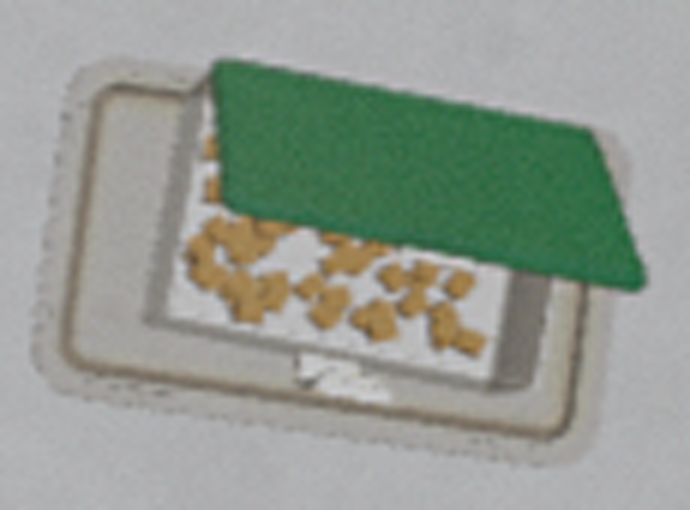

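The crops show the lid's four corners clearly. In the side crop the free edge runs (170,275)–(235,28) and the hinge edge (320,400)–(360,150). In the top crop the free edge runs (225,205)–(645,288) and the hinge edge (215,62)–(595,128). The near front rim corner is at (105,362) in the side crop. I'll fit the pose from these.

Create fit.py:
```python
import json,numpy as np
from scipy.optimize import least_squares
from scipy.spatial.transform import Rotation as R
cal=json.load(open("cal.json"))
def proj(n,P):
    c=cal[n];p=R.from_quat(c["orientation"]).inv().apply(np.atleast_2d(P)-c["xyz"])@np.array(c["camera_matrix"]).T
    return p[:,:2]/p[:,2:]
def lid(P,a):
    P=np.atleast_2d(P)/1000.;h=np.array([.059,0,.066])
    return R.from_euler("y",a).apply(P-h)+h
def world(v,P): return R.from_euler("z",v[3]).apply(P)+v[:3]
C=[[-54,-83,70],[-54,83,70],[62,83,70],[62,-83,70]]
S=np.array([[170,275],[235,26],[361,148],[320,402]])/4+[200,220]
T=np.array([[648,291],[223,208],[213,60],[597,126]])/6+[310,140]
def res(v,sg=1):
    L=world(v,lid(C,v[4]))
    return np.r_[(proj("side",L)-S).ravel(),(proj("top",L)-T).ravel(),
     (proj("side",world(v,np.array([[-.062,-.083,.066]])))-(np.array([105,362])/4+[200,220])).ravel()]
if __name__=="__main__":
    f=least_squares(res,[.53,-.3,.035,-.1,.6],loss="soft_l1");v=f.x
    print(v.round(4));print(res(v).round(1))
    for x in(-54,-34,-29):
        print(x,*[(round(a,2),world(v,lid([x,0,70],a)).round(4)) for a in(v[4],.3,.1,0)])
    print("clip top",world(v,[[-.067,0,.077]]), proj("side",world(v,[[-.067,0,.077]])),proj("top",world(v,[[-.067,0,.077]])))
    np.save("v.npy",v)
```

```bash
python3 fit.py
```

```text
[ 0.5649 -0.3038  0.0532 -0.1921  0.8276]
[-0.2 -0.6 -0.5 -0.7  1.   0.6  2.   1.2  0.5 -0.4 -0.1  0.4 -0.6 -0.3
 -0.5  0.2 -7.1  0.1]
-54 (np.float64(0.83), array([[ 0.5507, -0.301 ,  0.2051]])) (0.3, array([[ 0.518 , -0.2947,  0.1564]])) (0.1, array([[ 0.5129, -0.2937,  0.1345]])) (0, array([[ 0.5119, -0.2935,  0.1232]]))
-34 (np.float64(0.83), array([[ 0.564 , -0.3036,  0.1904]])) (0.3, array([[ 0.5368, -0.2983,  0.1505]])) (0.1, array([[ 0.5324, -0.2975,  0.1325]])) (0, array([[ 0.5315, -0.2973,  0.1232]]))
-29 (np.float64(0.83), array([[ 0.5673, -0.3042,  0.1867]])) (0.3, array([[ 0.5415, -0.2992,  0.149 ]])) (0.1, array([[ 0.5373, -0.2984,  0.132 ]])) (0, array([[ 0.5364, -0.2983,  0.1232]]))
clip top [[ 0.49914657 -0.29099852  0.13020522]] [[226.57435549 273.99758758]] [[369.54810114 205.10734654]]
```

The pose fit is good. Next I'll compute the waypoints as tool-axis shifts: transit, then an arc that follows the lid with the finger's front edge.

Create way.py:
```python
import numpy as np
from fit import *
from plant import ctrl, eyes, get_state
v=np.load("v.npy");s=get_state();p=np.array(s["eef_pos"]);q=R.from_quat(s["tcp_rot"])
sh=lambda P:q.inv().apply(np.ravel(P)-p).round(4)
def wp(a,x=-31,off=None):
    off=11*min(1,a/.2) if off is None else off
    return np.ravel(world(v,lid([x,0,70],a)+[off/1000,0,0]))
```

Run:
```python
from way import *
print("via",sh([.45,.3,.3])); w=wp(.83);print("hover",sh([w[0],w[1],.26]),w)
print("rot err z", (q.inv()*R.from_euler("z",v[3])*R.from_quat([0,1,0,0])).as_rotvec())
```

```text
via [-0.3719 -0.2818 -0.0695]
hover [-0.6307 -0.8443 -0.0284] [ 0.57690289 -0.30611937  0.18831854]
rot err z [-0.002143   -0.00039672 -0.0327396 ]
```

Careful with the scale: turns go in shares of 60 degrees. That gives: -0.033 rad / 1.0472 = -0.0315.

hand_motion(
  increments=[-0.372, -0.282, -0.07, 0, 0, -0.0315, 0, -0.372, -0.282, -0.07, 0, 0, -0.0315, 0, -0.372, -0.282, -0.07, 0, 0, -0.0315, 0, -0.372, -0.282, -0.07, 0, 0, -0.0315, 0, -0.372, -0.282, -0.07, 0, 0, -0.0315, 0, -0.372, -0.282, -0.07, 0, 0, -0.0315, 0, -0.372, -0.282, -0.07, 0, 0, -0.0315, 0, -0.372, -0.282, -0.07, 0, 0, -0.0315, 0, -0.63, -0.844, -0.05, 0, 0, -0.0315, 0, -0.63, -0.844, -0.05, 0, 0, -0.0315, 0],
  grip_force=20,
)

```text
time: 1.35
eef_pos: [0.4758, 0.1762, 0.2968]
tcp_rot: [0.095, 0.995, -0.0, -0.0]
contact_force: [0.0, 0.3, 0.2]
opening: 0.004
finger_force: 0.0
```

hand_motion(
  increments=[0, 0, 0, 0, 0, 0, 0],
)

```text
time: 1.48
eef_pos: [0.4762, 0.1743, 0.2966]
tcp_rot: [0.099, 0.995, -0.001, -0.0]
contact_force: [-0.5, 0.3, -0.2]
opening: 0.001
finger_force: 0.0
```

Run:
```python
from way import *
w=wp(.83);print("hover",sh([w[0],w[1],.26]),w)
```

```text
hover [-0.1933 -0.4511  0.0369] [ 0.57690289 -0.30611937  0.18831854]
```

hand_motion(
  increments=[-0.193, -0.451, 0.037, 0, 0, 0, 0, -0.193, -0.451, 0.037, 0, 0, 0, 0, -0.193, -0.451, 0.037, 0, 0, 0, 0, -0.193, -0.451, 0.037, 0, 0, 0, 0, -0.193, -0.451, 0.037, 0, 0, 0, 0, -0.193, -0.451, 0.037, 0, 0, 0, 0, -0.193, -0.451, 0.037, 0, 0, 0, 0, -0.193, -0.451, 0.037, 0, 0, 0, 0, -0.193, -0.451, 0.037, 0, 0, 0, 0, -0.193, -0.451, 0.037, 0, 0, 0, 0],
)

```text
time: 2.72
eef_pos: [0.5794, -0.3005, 0.2595]
tcp_rot: [0.095, 0.995, 0.001, -0.001]
contact_force: [-0.4, 0.4, 0.3]
opening: 0.003
finger_force: 0.0
```

Run:
```python
from way import *
import cv2
c=eyes.read_camera("side");im=c["pixels"][:,:,::-1][180:365,180:340]
cv2.imwrite("pics/s2.png",cv2.resize(im,None,fx=3,fy=3,interpolation=cv2.INTER_CUBIC))
print(s["eef_pos"])
for a in(.83,.7,.55,.4,.3,.2,.13,.09,0): print(a,sh(wp(a)))
```

```text
[ 0.57939329 -0.30049169  0.25953672]
0.83 [ 0.0013 -0.0061  0.0712]
0.7 [ 0.0097 -0.0061  0.0793]
0.55 [ 0.0181 -0.0061  0.0899]
0.4 [ 0.0248 -0.0061  0.1016]
0.3 [ 0.0283 -0.0061  0.1099]
0.2 [ 0.0309 -0.0061  0.1186]
0.13 [ 0.036  -0.0061  0.1247]
0.09 [ 0.0388 -0.0061  0.1283]
0 [ 0.0444 -0.0061  0.1364]
```

View pics/s2.png

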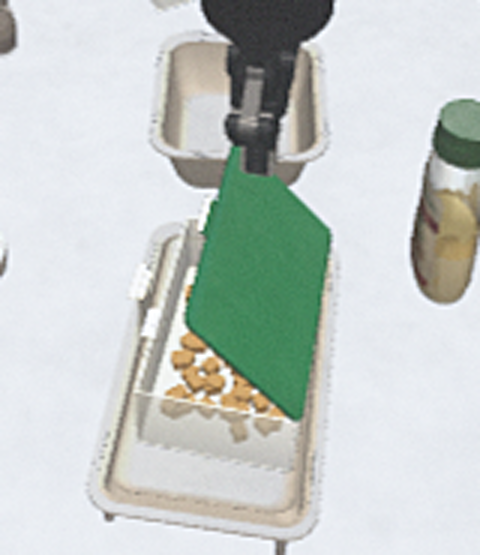

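The closed fingertip is at crop (258,172), above the lid as intended, and the scene is unchanged. Descending along the arc.

hand_motion(
  increments=[0, 0, 0.045, 0, 0, 0, 0, 0, 0, 0.06, 0, 0, 0, 0, 0, 0, 0.066, 0, 0, 0, 0, 0, 0, 0.072, 0, 0, 0, 0, 0.004, 0, 0.076, 0, 0, 0, 0, 0.008, 0, 0.08, 0, 0, 0, 0, 0.008, 0, 0.08, 0, 0, 0, 0],
)

```text
time: 3.65
eef_pos: [0.5709, -0.3001, 0.1802]
tcp_rot: [0.096, 0.995, -0.0, -0.0]
contact_force: [0.2, 0.9, 0.3]
opening: -0.001
finger_force: 0.0
```

Run:
```python
from way import *
print(s["eef_pos"])
for a in(.83,.7,.55,.4,.3,.2,.13,.09,0): print(a,sh(wp(a)))
```

```text
[ 0.5708697  -0.30014007  0.18022839]
0.83 [-0.0071 -0.0047 -0.0081]
0.7 [ 0.0014 -0.0047 -0.    ]
0.55 [ 0.0098 -0.0047  0.0106]
0.4 [ 0.0165 -0.0047  0.0223]
0.3 [ 0.0199 -0.0047  0.0306]
0.2 [ 0.0225 -0.0047  0.0392]
0.13 [ 0.0277 -0.0047  0.0454]
0.09 [ 0.0305 -0.0047  0.049 ]
0 [ 0.0361 -0.0047  0.057 ]
```

hand_motion(
  increments=[0.005, -0.002, 0.005, 0, 0, 0, 0, 0.0085, -0.004, 0.01, 0, 0, 0, 0, 0.012, -0.004, 0.016, 0, 0, 0, 0, 0.0155, -0.004, 0.022, 0, 0, 0, 0, 0.019, -0.004, 0.03, 0, 0, 0, 0, 0.021, -0.004, 0.036, 0, 0, 0, 0, 0.023, -0.004, 0.04, 0, 0, 0, 0, 0.023, -0.004, 0.04, 0, 0, 0, 0],
)

```text
time: 4.65
eef_pos: [0.5476, -0.2994, 0.1397]
tcp_rot: [0.096, 0.995, 0.0, -0.001]
contact_force: [-0.6, 1.0, -0.5]
opening: -0.001
finger_force: 0.0
```

Run:
```python
from way import *
import cv2
c=eyes.read_camera("side");im=c["pixels"][:,:,::-1][180:365,180:340]
cv2.imwrite("pics/s3.png",cv2.resize(im,None,fx=3,fy=3,interpolation=cv2.INTER_CUBIC))
for a in(.2,.13,.09,0): print(a,sh(wp(a)))
```

```text
0.2 [-0.0005 -0.001  -0.0013]
0.13 [ 0.0047 -0.001   0.0048]
0.09 [ 0.0074 -0.001   0.0084]
0 [ 0.0131 -0.001   0.0165]
```

View pics/s3.png

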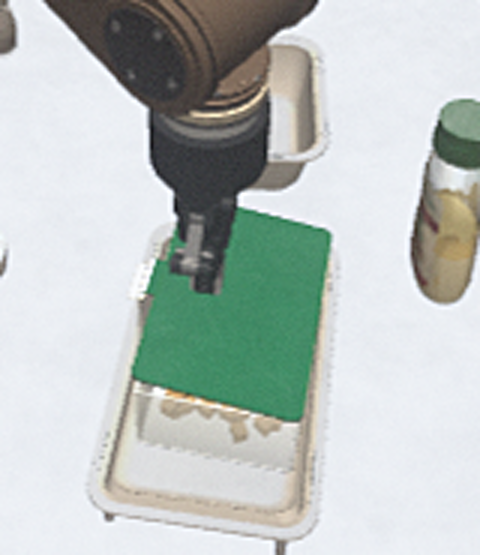

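The lid is nearly down, with its free edge at crop (135,375)–(180,225). The fingertip is on it at about (207,290), clear of the clip at (142,280). Now pressing.

hand_motion(
  increments=[0.005, -0.001, 0.005, 0, 0, 0, 0, 0.009, -0.001, 0.009, 0, 0, 0, 0, 0.011, -0.001, 0.012, 0, 0, 0, 0, 0.011, -0.001, 0.014, 0, 0, 0, 0, 0.011, -0.001, 0.016, 0, 0, 0, 0],
)

```text
time: 5.32
eef_pos: [0.539, -0.2996, 0.1273]
tcp_rot: [0.096, 0.995, -0.002, 0.003]
contact_force: [-3.1, 2.1, 16.3]
opening: 0.002
finger_force: 8.0
```

hand_motion(
  increments=[0, 0, 0.001, 0, 0, 0, 0, 0, 0, 0.001, 0, 0, 0, 0],
)

```text
time: 5.58
eef_pos: [0.539, -0.2996, 0.1274]
tcp_rot: [0.096, 0.995, -0.001, 0.003]
contact_force: [0.4, 2.2, 12.2]
opening: 0.002
finger_force: 6.4
```

hand_motion(
  increments=[0, 0, 0.002, 0, 0, 0, 0, 0, 0, 0.004, 0, 0, 0, 0, 0, 0, 0.004, 0, 0, 0, 0],
)

```text
time: 5.95
eef_pos: [0.539, -0.2997, 0.1272]
tcp_rot: [0.096, 0.995, -0.001, 0.002]
contact_force: [-6.1, 6.2, 26.1]
opening: 0.002
finger_force: 13.3
```

hand_motion(
  increments=[0, 0, 0.002, 0, 0, 0, 0, 0, 0, 0.003, 0, 0, 0, 0, 0, 0, 0.003, 0, 0, 0, 0],
)

```text
time: 6.32
eef_pos: [0.5391, -0.2999, 0.127]
tcp_rot: [0.095, 0.995, -0.001, 0.002]
contact_force: [-10.6, 9.3, 37.2]
opening: 0.001
finger_force: 18.5
```

At 37 N the tip did not move any further, so it is on the hard stop. Now I'll retract and check.

hand_motion(
  increments=[0, 0, -0.02, 0, 0, 0, 0, 0, 0, -0.06, 0, 0, 0, 0, 0, 0.06, -0.11, 0, 0, 0, 0, 0, 0.11, -0.14, 0, 0, 0, 0, 0, 0.17, -0.14, 0, 0, 0, 0, 0, 0.22, -0.14, 0, 0, 0, 0, 0, 0.22, -0.14, 0, 0, 0, 0, 0, 0.22, -0.14, 0, 0, 0, 0],
)

```text
time: 7.32
eef_pos: [0.5783, -0.0827, 0.2551]
tcp_rot: [0.095, 0.995, -0.0, -0.001]
contact_force: [0.4, -0.6, -0.2]
opening: 0.0
finger_force: 0.0
```

Run:
```python
from way import *
import cv2
c=eyes.read_camera("side");im=c["pixels"][:,:,::-1][220:365,200:305]
cv2.imwrite("pics/s4.png",cv2.resize(im,None,fx=4,fy=4,interpolation=cv2.INTER_CUBIC))
for a in(0,.04,.08): print(a,((proj("side",world(v,lid(C,a)))-[200,220])*4).round(0).tolist())
```

```text
0 [[92.0, 361.0], [163.0, 115.0], [362.0, 146.0], [324.0, 402.0]]
0.04 [[92.0, 356.0], [163.0, 110.0], [362.0, 146.0], [325.0, 402.0]]
0.08 [[92.0, 350.0], [164.0, 105.0], [362.0, 146.0], [325.0, 403.0]]
```

View pics/s4.png

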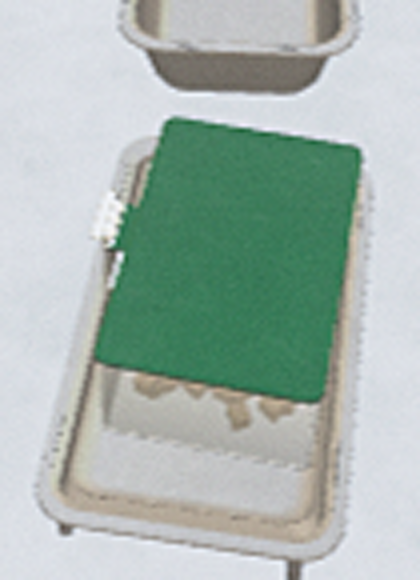

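The lid's front corners are at crop (95,363) and (167,117). That matches angle 0 (predicted rows 361 and 115), so the lid is flat on the box with its tab under the clip. The arm is clear, so I'm handing in.

hand_motion(
  increments=[0, 0, 0, 0, 0, 0, 0, 0, 0, 0, 0, 0, 0, 0],
)

```text
time: 7.62
eef_pos: [0.5788, -0.0838, 0.2561]
tcp_rot: [0.097, 0.995, -0.0, -0.0]
contact_force: [-0.2, -0.9, 0.1]
opening: -0.003
finger_force: 0.0
```

```bash
python3 -c "
from plant import ctrl, eyes, get_state
print(ctrl.sign_off())"
```

```text
the job is handed in; nothing more can be done
None
```

The lid of the box on the tray is pressed past its catch and the last picture shows it flat shut; the arm went nowhere near the other box's lid, and I handed the job in at about 7.6 s (no verdict was returned).

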